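# Guard down and second speed on the clockmaker's lathe

### The job

Get the bench lathe ready for polishing the arbor in it: swing the raised chuck guard down over the chuck until it is fully shut, and push the speed lever out of neutral, on through its first notch, until it is fully home in the second notch at the far end of its travel. Just push with the fingertips, without taking the lever between the fingers or forcing anything, and leave the loose things around the lathe where they are.

Things in the scene. Friction and masses are not known exactly. Their poses are not given: they have to be found in the camera images.
- lathe: Grey bench lathe fixed on a beech board (320 x 500 x 18 mm). Origin: bench surface, below the spindle axis at the headstock's chuck-side face. x: square to the spindle, away from the operator; y: along the spindle, from chuck to headstock; z up; yaw within 17 deg. Headstock x -53..53, y 0..125, top z 172 mm; chuck at -y, 68 mm diameter, axis z 130; the rest (motor, carriage, tailstock) under z 172.
- knob (a point): Centre of the black ball (25 mm diameter) on the speed lever, a 9 mm steel rod up through the headstock's top. It moves on an 85 mm arc about lever_pivot in the lathe's x-z plane: leaning 30 deg to lathe -x = neutral, upright = first notch, 30 deg to +x = second notch (end with two brass pips). A 3 mm steel quadrant stands 19 mm to the lever's +y side, up to z 195 mm.
- lever_pivot (a point): Fixed point on the lever's pivot axis (parallel to lathe y), inside the headstock, 157 mm above the bench, at lathe x = 0, y = 85 mm, in the plane in which the ball swings.
- lever (a joint): Speed lever angle, rad: 0 = neutral (start), 0.525 = first notch (upright), 1.05 = second notch, at a hard end stop. A spring detent resists: about 2.5 N at the ball to leave neutral, about 4.5 N to leave the first notch. Beyond about 0.15 rad it snaps into the first notch by itself, and only beyond about 0.92 rad home into the second; let go before that, it falls back into the first notch.
- guard_face (a point): Middle of the outer face of the guard's sloping front flap. Guard: bent clear sheet 4 mm thick, 74 mm wide along lathe y, dark frame, aluminium beading on its front edge 27 mm beyond this point. The point turns at 101 mm radius about guard_hinge; guard shut, it lies 101 mm to lathe -x of the hinge, level with it, and the flap slopes down 34 deg towards -x. Push it down along its arc.
- guard_hinge (a point): Fixed point on the guard's hinge axis (parallel to lathe y, behind the chuck), 176 mm above the bench, at lathe x = 56, y = -44 mm, at the middle of the guard's width.
- guard (a joint): Guard angle, rad: 0 = fully shut on its stop, positive = raised (front edge lifts up and back); starts 0.95 to 1.2, end of travel 1.25. The hinge is stiff: the guard stays where it is left and takes about 2 N at the flap to push down.
- chuck_key: Steel T-shaped chuck key, 76 mm long, cross bar 64 mm, 13 mm thick, lying on the base board in front of the headstock; to be left alone. Origin: underside, middle.
- barrel: Brass mainspring barrel, 44 mm diameter, 31 mm high, standing on the base board in front of the chuck; to be left alone. Origin: centre of the underside.
- tin: Aluminium tin, 52 mm diameter, 30 mm high, standing on the front right of the base board; to be left alone. Origin: centre of the underside.
- oil: Small amber oil bottle, 28 mm diameter, 65 mm high, standing on the base board behind the chuck; to be left alone. Origin: centre of the underside.

How it is judged:
At the end, for the whole second after the job is handed in: The speed lever is in the second notch (within 0.07 rad of its end stop) and the guard is shut (within 0.06 rad of its stop) (value of joint lever above 0.98 rad and value of joint guard below 0.06 rad); the robot touches nothing.
It fails at once if the lathe, its lever or its guard is forced or squeezed with more than 60 N (contact force between the fingers and lathe above 60 N).
It fails at once if the lever's ball is taken between the fingers instead of being pushed (distance between the grasp point and knob below 0.014 m).
It fails at once if a loose thing (chuck key, barrel, tin or oil bottle) is moved more than 20 mm or lifted (distance of any of chuck_key, barrel, tin, oil from where it was at the start of the episode above 0.02 m).
It also fails if it takes over 56 s, if anything falls off the work surface, if the arm or the gripper's body presses on something with over 40 N, if the wrist force passes 120 N, or if a joint passes its speed limit or range.

### The arm

A 6-joint arm with a two-finger parallel gripper is mounted at the origin on the work surface. World frame = base frame: x ahead of the robot, y to its left, z up, the work surface at z = 0. Lengths are in m, angles in rad, forces in N, time in s.
With the tool pointing down it reaches from about 0.375 to 0.975 m from the base axis. Payload 3.8 kg.
Tool frame: the origin (TCP) lies midway between the tips of the shut fingers; the grasp point (between the pads) lies 19 mm behind it; z points along the fingers, y is the line along which they close (so a half turn about z gives the same grasp; the last joint's range is limited). The gripper opens to 88 mm and grips with 3 to 60 N. Pads are 18 mm wide; open, the fingers measure 123 mm over their backs; the gripper's body (75 mm by 187 mm) begins 45 mm behind the grasp point.
Start: joints at [-1.166, 0.264, 1.604, -0, 1.274, -0.037], TCP at [0.289, -0.61, 0.239] pointing down, gripper open.
Joint ranges: [-2.63, 2.63], [-0.94, 2.18], [0.31, 2.57], [-1.31, 4.45], [0, 2.66], [-2.55, 2.55]. Speed limits (rad/s): [2.57, 2.57, 3.14, 3.14, 3.14, 3.14].

### API

Orientations are given as a rotation vector (axis times angle).
In Python, from cell import manip, inverse_kinematics, cams, order gives the robot as it stands. Calls block until the motion is done:
- manip.move_pose(position, orientation): joint-space move of the TCP to a pose.
- manip.move_linear(position, rate=0.15, rot=None): straight line of the TCP; rot=None keeps the orientation; rate is the mean speed in m/s.
- manip.set_joints(angles): joint-space move.
- manip.set_gripper(opening, force=None): finger opening in m; force is the grip in N (None keeps the last); returns when the fingers have stopped.
- manip.dwell(seconds).
- inverse_kinematics(position, orientation): joint angles nearest the present ones, or None.
- manip.state(): the state.
- cams.capture(name): name is "scene" or "top"; returns a dict with "image" (420x560x3 uint8, blue, green, red), "z_map" (420x560 float32, m along the optical axis (not along the pixel's ray), 0 where there is no reading), "intrinsics" (3x3 intrinsics, pixels), "position" and "orientation" of the camera in the world. Camera axes: x right, y down, z forward; pixel columns grow to the right and rows downward; lengths in m; the calibration is good to about 2 mm. A picture is of the moment at which its call begins.
A pose or a line that the arm cannot do raises manip.IKError and nothing moves.
- order.close_job(): hands the job in; it is judged then, once.
The state is a dict: "clock": time; "joint_pos": joint angles; "joint_velocities": joint speeds; "tau": joint torques, N m; "tool_pos": TCP position; "tcp_rot": TCP orientation; "contact_force": force on the tool from outside, world axes, zero at the start; "moment": the same for the moment, N m; "gripper_width": finger opening in m; "grasp_force": force on a finger pad.
Only numpy, scipy, OpenCV 4.12 (cv2) and the standard library are available. Lean on these libraries where they do the work, as an engineer would, in place of code of your own. Each camera call takes 0.05 s, during which the arm holds its last target. There are 200 camera calls.

## Working session

There is one attempt and no reset: what is moved stays moved. The work goes in short steps, each a Python script; the robot and the scene stay as the last script left them, time stands still between calls to the robot, and variables do not carry over. Pictures are saved under pics/ and viewed, at most 10 in all, crops included, and the job is handed in when it is done.

```bash
mkdir -p pics; ls; python3 - <<'E'
from cell import manip,cams
import cv2,numpy as np
for n in("scene","top"):
    c=cams.capture(n); cv2.imwrite(f"pics/{n}0.png",c["image"]); np.savez(f"{n}0.npz",**c)
    print(n,c["intrinsics"].tolist(),c["position"],c["orientation"])
s=manip.state();print(s["clock"],s["tool_pos"],s["tcp_rot"],s["gripper_width"])
E
```

```text
pics
scene [[500.4015697318282, 0.0, 279.4943253890029], [0.0, 500.4015697318282, 210.11589263155778], [0.0, 0.0, 1.0]] [ 1.08703306 -0.35101308  0.74435723] [-2.09869703 -1.1642099   0.51823311]
top [[539.9862898995261, 0.0, 276.4326411126384], [0.0, 539.9862898995261, 208.065306410956], [0.0, 0.0, 1.0]] [ 0.46890281 -0.08177849  1.03981843] [-2.14269003  2.14185343 -0.15822433]
0.1 [ 0.28835121 -0.60959828  0.23749268] [-3.06328742e+00 -6.87899951e-01  6.14326323e-04] 0.08842535626640483
```

View pics/scene0.png

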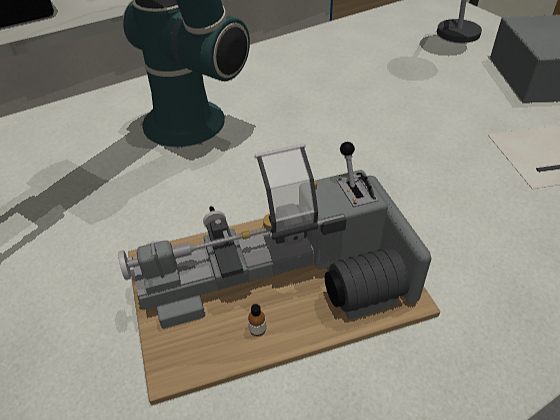

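View pics/top0.png

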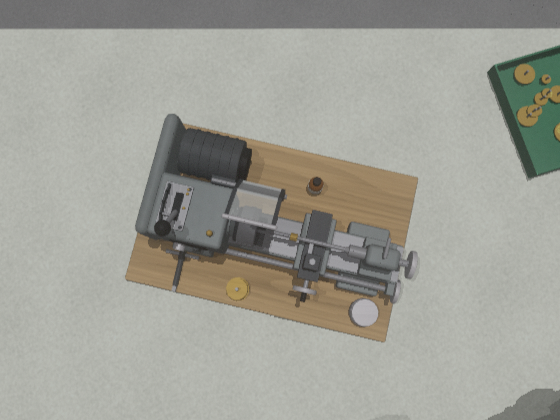

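The scene view shows the black ball at (347,149), and the raised guard with its front beading from (258,157) to (303,149). The top view shows the ball at (162,228), the beading near (224,216)-(273,227), and the board corners near (170,120), (417,178), (386,340) and (127,280).

```bash
cat > h.py <<'E'
import numpy as np,cv2
from scipy.spatial.transform import Rotation as R
def ray(c,u,v):
    K=c["intrinsics"]; d=R.from_rotvec(c["orientation"]).as_matrix()@np.array([(u-K[0,2])/K[0,0],(v-K[1,2])/K[1,1],1]); return np.array(c["position"]),d
def onz(c,u,v,z):
    p,d=ray(c,u,v); return p+d*(z-p[2])/d[2]
def tri(c1,a,c2,b):
    p,d=ray(c1,*a);q,e=ray(c2,*b); s=np.linalg.lstsq(np.c_[d,-e],q-p,rcond=None)[0]
    A=p+d*s[0];B=q+e*s[1]; return (A+B)/2,np.linalg.norm(A-B)
def proj(c,P):
    x=R.from_rotvec(c["orientation"]).as_matrix().T@(np.array(P)-c["position"]); return (c["intrinsics"]@x/x[2])[:2]
E
python3 - <<'E'
from h import *
S=dict(np.load("scene0.npz"));T=dict(np.load("top0.npz"))
def blob(c,u,v,r=14):
    g=c["image"].max(2); m=(g<45).astype(np.uint8); m[:v-r]=0;m[v+r:]=0;m[:,:u-r]=0;m[:,u+r:]=0
    m=cv2.morphologyEx(m,cv2.MORPH_OPEN,np.ones((5,5),np.uint8))
    n,l,st,ce=cv2.connectedComponentsWithStats(m); i=1+np.argmax(st[1:,4]); print(st[i],ce[i]); return ce[i]
a=blob(S,347,149);b=blob(T,162,228)
k,e=tri(S,a,T,b);print("knob",k,e, "on z .2306:",onz(T,*b,.2306),onz(S,*a,.2306))
# board
hsv=cv2.cvtColor(T["image"],cv2.COLOR_BGR2HSV); m=cv2.inRange(hsv,(8,60,60),(25,255,255)); m[:110]=0; m[:,:110]=0;m[:,430:]=0
m=cv2.morphologyEx(m,cv2.MORPH_OPEN,np.ones((3,3),np.uint8))
box=cv2.boxPoints(cv2.minAreaRect(cv2.findNonZero(m)))
W=np.array([onz(T,u,v,.018) for u,v in box]); print(box,W)
for i in range(4):
    d=W[(i+1)%4]-W[i]; print(np.linalg.norm(d),np.degrees(np.arctan2(d[1],d[0])))
# beading ends
for p,q in (((258,157),(273,227)),((303,149),(224,216)),((258,157),(283,192)),((303,149),(240,185))): print(tri(S,p,T,q))
E
```

```text
[341 142  13  13 146] [346.88356164 148.24657534]Traceback (most recent call last):
  File "<stdin>", line 7, in <module>
  File "<stdin>", line 6, in blob
    return _wrapfunc(a, 'argmax', axis=axis, out=out, **kwds)
    return bound(*args, **kwds)
ValueError: attempt to get argmax of an empty sequence
```

```bash
python3 -c "
import cv2
a=cv2.imread('pics/scene0.png')[130:250,230:390];b=cv2.imread('pics/top0.png')[160:280,140:300]
cv2.imwrite('pics/c1.png',cv2.resize(cv2.hconcat([a,b]),None,fx=2.5,fy=2.5,interpolation=2))"
```

```text
(no output)
```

View pics/c1.png

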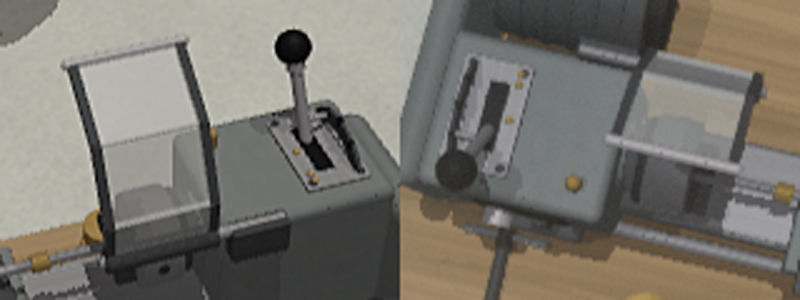

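The crops show the beading ends at (256,156)/(305,146) in the scene view and (277,228)/(223,215) in the top view. The ball is at about (163,228) in the top view, and the quadrant is on the left (+y) side of the lever.

```bash
python3 - <<'E'
from h import *
S=dict(np.load("scene0.npz"));T=dict(np.load("top0.npz"))
def blob(c,u,v,th,r=14):
    g=c["image"].max(2); m=(g<th).astype(np.uint8); m[:v-r]=0;m[v+r:]=0;m[:,:u-r]=0;m[:,u+r:]=0
    m=cv2.morphologyEx(m,cv2.MORPH_OPEN,np.ones((5,5),np.uint8))
    n,l,st,ce=cv2.connectedComponentsWithStats(m); i=1+np.argmax(st[1:,4]); print(st[i],ce[i]); return ce[i]
a=blob(S,347,149,60);b=blob(T,162,228,60)
k,e=tri(S,a,T,b);print("knob",k,e, "on z .2306:",onz(T,*b,.2306),onz(S,*a,.2306))
hsv=cv2.cvtColor(T["image"],cv2.COLOR_BGR2HSV); m=cv2.inRange(hsv,(8,60,60),(25,255,255)); m[:110]=0; m[:,:110]=0;m[:,430:]=0
m=cv2.morphologyEx(m,cv2.MORPH_OPEN,np.ones((3,3),np.uint8))
box=cv2.boxPoints(cv2.minAreaRect(cv2.findNonZero(m)))
W=np.array([onz(T,u,v,.018) for u,v in box]); print(W)
for i in range(4):
    d=W[(i+1)%4]-W[i]; print(np.linalg.norm(d),np.degrees(np.arctan2(d[1],d[0])))
Rb=tri(S,(256,156.4),T,(276.8,228));Lb=tri(S,(305.2,146),T,(222.8,215.2));print(Rb,Lb)
d=Lb[0]-Rb[0];print(np.linalg.norm(d),np.degrees(np.arctan2(d[1],d[0])))
E
```

```text
[341 142  13  13 146] [346.88356164 148.24657534]
[155 220  16  17 213] [162.22065728 227.90140845]
knob [0.56101768 0.09273457 0.23033732] 0.0002679060580619756 on z .2306: [0.56091976 0.09255809 0.2306    ] [0.5613185  0.09264817 0.2306    ]
[[ 0.48854514  0.20604327  0.018     ]
 [ 0.80610159  0.14190737  0.018     ]
 [ 0.6800544  -0.36272476  0.018     ]
 [ 0.37377529 -0.27767511  0.018     ]]
0.32396838843099207 -11.41825407344429
0.5201360236422778 -104.02439846488377
0.31786842850420793 164.48073016955107
0.49714745274034106 76.65248210127842
(array([ 0.55560102, -0.07904151,  0.28193124]), np.float64(0.002852621237535261)) (array([ 0.57388799, -0.00260402,  0.28154809]), np.float64(0.002607828031097679))
0.07859548403119457 76.545395360874
```

```bash
cat >> h.py <<'E'
yaw=np.radians(-13.4); ex=np.array([np.cos(yaw),np.sin(yaw),0]); ey=np.array([-np.sin(yaw),np.cos(yaw),0])
knob=np.array([.5610,.0926,.2306]); O=knob+.0425*ex-.085*ey; O[2]=0
def L(x,y,z): return O+x*ex+y*ey+np.array([0,0,z])
def down(s=-1):
    z=np.array([0,0,-1.]); y=s*ey; return R.from_matrix(np.c_[np.cross(y,z),y,z]).as_rotvec()
def G(q,gap=0.):
    P=np.array([.056-.101*np.cos(q),.176+.101*np.sin(q)]); t=abs(np.tan(np.radians(34)-q))
    return L(P[0],-.044,P[1]+.009*t+gap)
E
python3 - <<'E'
from h import *
from cell import manip,cams,inverse_kinematics
st=manip.state
def rep(t): s=st(); print(t,round(s["clock"],2),np.round(s["tool_pos"],4),np.round(s["contact_force"],1))
print(O); manip.set_gripper(0.0); p=np.array(st()["tool_pos"]); p[2]=.38; manip.move_linear(p,rate=.3); rep("up")
q0=1.148; a=G(q0,.06); rot=down()
print(inverse_kinematics(a,rot)); manip.move_pose(a,rot); rep("above")
manip.move_linear(G(q0,.012),rate=.15); rep("near"); print("width",st()["gripper_width"])
c=cams.capture("scene"); cv2.imwrite("pics/s1.png",cv2.resize(c["image"][60:320,180:460],None,fx=2,fy=2))
E
```

```text
[5.82644403e-01 6.47644537e-05 0.00000000e+00]
up 2.02 [ 0.2886 -0.6102  0.3806] [ 0.5 -0.3 -0.2]
[-0.12077451  0.05615244  1.67008098  0.          1.41535924  1.68389594]
above 4.31 [ 0.5866 -0.0468  0.3336] [-0.4  0.4 -0.4]
near 4.78 [ 0.5864 -0.0465  0.2853] [ 0.  -0.1  0.7]
width 0.0003281220333643188
```

View pics/s1.png

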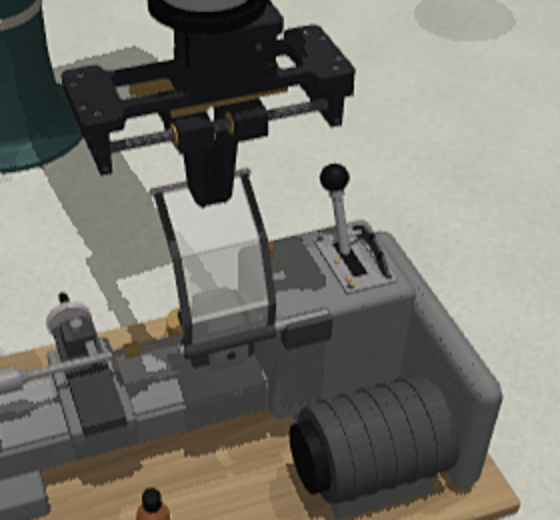

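The view shows the closed tip at crop (212,200), just above the middle of the flap, with the gripper body lined up with the spindle and clear of the ball at (334,178). Next I push the guard along its arc.

```bash
python3 - <<'E'
from h import *
from cell import manip,cams
st=manip.state
def F(): return np.array(st()["contact_force"])
f0=F()
for q in np.linspace(1.148,0.03,12):
    manip.move_linear(G(q),rate=.08); f=F()-f0
    print(round(q,2),round(st()["clock"],2),np.round(f,1))
    if np.linalg.norm(f)>15: print("STOP");break
else:
    for g in np.arange(0,-.012,-.001):
        manip.move_linear(G(0,g),rate=.03); manip.dwell(.1); f=F()-f0; print("g",round(g,3),np.round(f,1))
        if f[2]>10: break
c=cams.capture("scene"); cv2.imwrite("pics/s2.png",cv2.resize(c["image"][60:320,180:460],None,fx=2,fy=2)); print(st()["clock"],st()["tool_pos"])
E
```

```text
1.15 5.12 [1.7 0.5 0.5]
1.05 5.41 [ 0.5  0.1 -0.2]
0.94 5.69 [ 0.2  0.1 -1.1]
0.84 5.97 [ 1.3  0.7 -1.7]
0.74 6.26 [-0.5  0.1 -1. ]
0.64 6.54 [ 0.3  0.1 -1.1]
0.54 6.82 [ 1.6 -1.1 -0.8]
0.44 7.08 [ 0.4  0.8 -0.3]
0.33 7.35 [ 0.8 -0.5 -1.5]
0.23 7.62 [ 0.7 -0.  -0.2]
0.13 7.88 [ 1.   0.3 -1.2]
0.03 8.15 [ 0.8  1.1 -1.2]
g 0.0 [-3.1  0.2  5.8]
g -0.001 [-3.9  0.9  7.7]
g -0.002 [-6.1  0.1 14.1]
9.25 [ 0.52914235 -0.03243143  0.18283707]
```

View pics/s2.png

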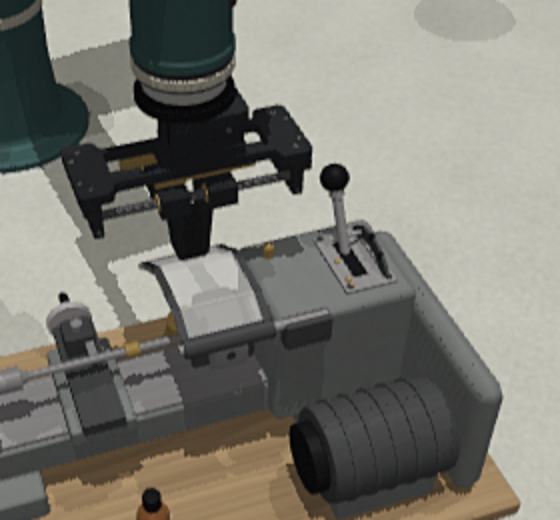

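The guard now looks shut, with its beading around crop (150,268), and the force rise marks the stop. Next is the lever, with a check of the guard once the arm is clear.

```bash
python3 - <<'E'
from h import *
from cell import manip,cams
st=manip.state
def F(): return np.array(st()["contact_force"])
p=np.array(st()["tool_pos"]); p[2]+=.13; manip.move_linear(p,rate=.2)
manip.move_linear(L(-.085,.085,.32),rate=.2)
for n in("scene","top"):
    c=cams.capture(n); np.savez(f"{n}3.npz",**c); cv2.imwrite(f"pics/{n}3.png",c["image"])
E0=[L(-.0674,-.044+s*.037,.1609) for s in(-1,1)]
a=np.load("scene3.npz");b=np.load("top3.npz")
out=[]
for c in(a,b):
    im=c["image"].copy(); uv=[proj(c,P) for P in E0]; print(np.round(uv,1)); m=np.mean(uv,0).astype(int)
    for u in uv: cv2.circle(im,tuple(np.round(u).astype(int)),1,(0,0,255),-1)
    out.append(cv2.resize(im[m[1]-60:m[1]+60,m[0]-70:m[0]+70],(400,343)))
cv2.imwrite("pics/c3.png",cv2.hconcat(out))
manip.move_linear(L(-.085,.085,.215),rate=.15); manip.dwell(.2); print(st()["clock"],F(),np.array(st()["tool_pos"])-L(-.085,.085,.215))
E
```

```text
[[250.6 191.4]
 [290.6 182.2]]
[[266.3 271.3]
 [222.  260.6]]
12.0417 [ 0.10868819 -0.72654808  0.07174537] [0.00086268 0.00010306 0.00139751]
```

View pics/c3.png

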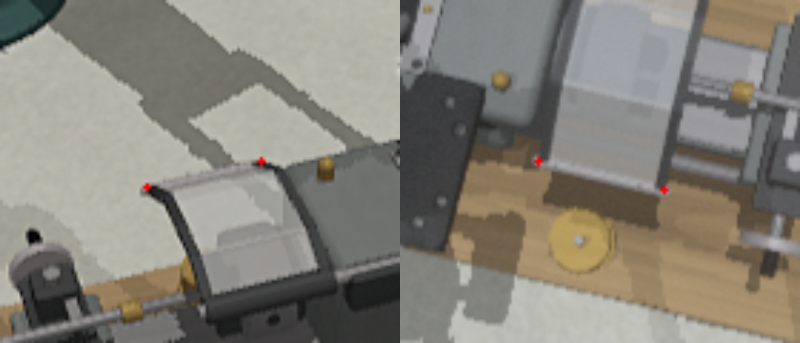

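In both views the beading lies on the predicted shut position (red dots), so the guard is shut. Next I push the lever.

```bash
python3 - <<'E'
from h import *
from cell import manip,cams
st=manip.state
f0=np.array(st()["contact_force"]); F=lambda:(np.array(st()["contact_force"])-f0)@ex
def B(t,extra=0): # fingers' +x side touching ball at lever angle t
    a=t-.525; return L(.085*np.sin(a)-.0215+extra,.085,.157+.085*np.cos(a)-.015)
ok=True
for t in np.arange(0,1.051,.0875):
    manip.move_linear(B(t),rate=.06); f=F(); print(round(t,2),round(st()["clock"],2),round(f,1))
    if abs(f)>20: ok=False;print("STOP");break
if ok:
    for e in np.arange(.001,.009,.001):
        manip.move_linear(B(1.05,e),rate=.03); manip.dwell(.1); f=F(); print("e",round(e,3),round(f,1))
        if abs(f)>12: break
print(st()["clock"])
manip.move_linear(np.array(st()["tool_pos"])-.03*ex,rate=.1)
manip.move_linear(np.array(st()["tool_pos"])+[0,0,.1],rate=.2)
manip.move_linear(np.array(st()["tool_pos"])-.12*ex,rate=.2)
manip.dwell(.3)
out=[]
for n in("scene","top"):
    c=cams.capture(n); im=c["image"]; u=proj(c,L(.0425,.085,.2306)); print(n,u)
    cv2.circle(im,tuple(np.round(u).astype(int)),1,(0,0,255),-1); m=(260,200)if n=="top" else (300,200)
    out.append(cv2.resize(im[m[1]-120:m[1]+145,m[0]-150:m[0]+150],(400,353)))
cv2.imwrite("pics/c4.png",cv2.hconcat(out)); print(st()["clock"])
E
```

```text
0.0 12.54 -0.2
0.09 12.82 -1.1
0.18 13.09 0.0
0.26 13.37 -0.5
0.35 13.64 -0.4
0.44 13.92 0.7
0.52 14.19 -0.9
0.61 14.47 -4.4
0.7 14.74 -2.5
0.79 15.02 -1.2
0.88 15.29 -0.3
0.96 15.57 1.6
1.05 15.84 -2.0
e 0.001 -4.4
e 0.002 -7.3
e 0.003 -10.4
e 0.004 -12.8
17.2417
scene [368.54036297 179.04018076]
top [176.79406422 174.15063735]
19.525
```

View pics/c4.png

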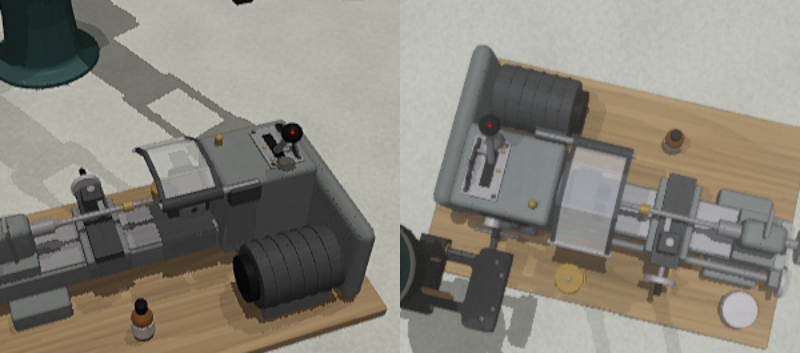

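The ball sits on the predicted second-notch spot in both views, the guard is shut, the loose things are in place and the arm is clear.

```bash
python3 -c "
from cell import order
print(order.close_job())"
```

```text
the job is handed in; nothing more can be done
None
```

I shut the guard, pushed the speed lever fully home in the second notch, left the loose things where they were, and handed the job in with the arm clear; the cell did not report a verdict.

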